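# Fit the work board in the dust bench and shut its hood

### The job

Fit the loose wooden work board into the pocket of the dust bench: hold it angled, tongue edge low, and push the tongue under the lip into the groove against the sprung strip, then lower it flat so that it lies home in the pocket, and let it go. After that, push the clear hood shut over the board until its latch clicks.

Things in the scene. Friction and masses are not known exactly. Their poses are not given: they have to be found in the camera images.
- board_grip (a point): Centre of the upright grip rail (16 mm thick in x, 90 long in y, 34 tall) on the loose wooden work board, 0.25 kg. Slab 100 mm (x) by 140 (y) by 14 thick, rail along y over its middle; lies flat on the table at first. The point is 31 mm above the slab's underside, 17 below the rail's top. x points from the tongue edge to the plain edge, y along the tongue, z up out of the top.
- board_tongue (a point): Middle of the tip of the board's tongue, 62 mm to -x of the rail's middle plane, 2.5 mm above the underside. The tongue runs along the slab's -x edge, flush with the underside: 12 mm long (x), 5 mm thick, 110 mm wide (15 mm short at each end). Axes as the board.
- pocket (a point): Middle of the pocket in the fixed grey dust bench, at floor height, 30 mm above the table. x points from groove to stop ledge, y to the parked hood, z up. Board home: rail point 31 mm above here, y = 0, axes alike, x within 5 mm: floor, lip and ledge form one tray, clamped up to 5 mm off to either side in x, not measured: feel for it. End cheeks 12 mm high, faces at y = -74 and +74 mm.
- groove (a point): Nominal middle of the lower edge of the tray's aluminium lip: pocket x = -52.5 mm, 9 mm above the floor, which runs on under it; true x up to 5 mm off (tray). Lip 7 mm thick, faces +x. 6.5 mm in from its face a rubber strip yields 5.5 mm (2 N at touch, 1.2 N more per mm). Ledge face 102.5 mm to +x of the lip's, 11 mm high, 18 thick: the slab drops in only when pushed up to the lip. Axes as pocket.
- hood (a joint): Slide of the clear hood, m: 0 = shut over the pocket; grows as it opens to the pocket's +y (parked at 0.15 to 0.175, at most 0.18). About 1.5 N of friction. Over the last 13 mm its nose rides over a sprung roller: up to about 13 N until some 5 mm are left, then it clicks, is pulled to 0 against the end stop and held.
- hood_handle (a point): Centre of the black upright handle on the hood's top: 60 mm along x, 16 along y, 38 tall; this point 123 mm above the table, the hood's top face 104 mm. The hood is 178 mm (x) by 138 (y), underside of its top 100 mm above the table. Axes as the pocket; when shut the handle is at pocket x = -6 mm, y = 0.
Mind the look-alikes: they are no part of the job. Of the things that look like the part that bears board_grip, take the one that is farthest to the robot's right at the start.

How it is judged:
On the way, in this order (a step that is already met when the one before it is completed fails the run):
1. the board, still angled, has its tongue down at the groove, below the lip (x of board_tongue in the frame of pocket between -0.08 and -0.052 m and z of board_tongue in the frame of pocket between -0.002 and 0.009 m and y of board_tongue in the frame of pocket between -0.01 and 0.01 m and angle between the z axis of board_grip and the z axis of pocket, either way round above 0.08 rad), for 0.1 s.
2. the board lies flat and home in the pocket and is let go, the hood still open (x of board_grip in the frame of pocket between -0.009 and 0.0085 m and y of board_grip in the frame of pocket between -0.007 and 0.007 m and z of board_grip in the frame of pocket between 0.0285 and 0.0335 m and angle between the z axis of board_grip and the z axis of pocket, either way round below 0.035 rad and angle between the x axis of board_grip and the x axis of pocket, either way round below 0.08 rad and contact force between the fingers and board below 0.1 N and value of joint hood above 0.09 m), for 0.2 s.
At the end, for the whole second after the job is handed in: The board lies released and at rest, flat in the pocket between lip and ledge: rail point within 8.5 mm across and 7 mm along of the pocket site, height within 2.5 mm of home, flat within 0.035 rad, square within 0.08 rad; the hood is latched shut (slide under 2.5 mm) (x of board_grip in the frame of pocket between -0.009 and 0.0085 m and y of board_grip in the frame of pocket between -0.007 and 0.007 m and z of board_grip in the frame of pocket between 0.0285 and 0.0335 m and angle between the z axis of board_grip and the z axis of pocket, either way round below 0.035 rad and angle between the x axis of board_grip and the x axis of pocket, either way round below 0.08 rad and contact force between the fingers and board below 0.1 N and value of joint hood below 0.0025 m and linear speed of board below 0.01 m/s); the robot touches nothing.
It also fails if it takes over 58 s, if anything falls off the work surface, if the arm or the gripper's body presses on something with over 40 N, if the wrist force passes 120 N, or if a joint passes its speed limit or range.

### The arm

A 6-joint arm with a two-finger parallel gripper is mounted at the origin on the work surface. World frame = base frame: x ahead of the robot, y to its left, z up, the work surface at z = 0. Lengths are in m, angles in rad, forces in N, time in s.
With the tool pointing down it reaches from about 0.325 to 0.925 m from the base axis. Payload 3.1 kg.
Tool frame: the origin (TCP) lies midway between the tips of the shut fingers; the grasp point (between the pads) lies 19 mm behind it; z points along the fingers, y is the line along which they close (so a half turn about z gives the same grasp; the last joint's range is limited). The gripper opens to 85 mm and grips with 20 to 120 N. Pads are 22 mm wide; open, the fingers measure 114 mm over their backs; the gripper's body (76 mm by 85 mm) begins 54 mm behind the grasp point. The pads swing forward as they close: fully open they stand 13 mm farther back than shut.
Start: joints at [1.143, 0.217, 1.613, -0, 1.311, -0.112], TCP at [0.194, 0.594, 0.231] pointing down, gripper open.
Joint ranges: [-2.75, 2.75], [-0.78, 2.1], [0.31, 2.55], [-1.13, 4.27], [0.13, 2.63], [-2.58, 2.58]. Speed limits (rad/s): [2.79, 2.79, 3.14, 3.14, 3.14, 3.14].

### API

Orientations are given as a unit quaternion [w, x, y, z].
In Python, from workcell import status, grab_frame, robot gives the robot as it stands.
- The arm moves only by the tool arm_command, never from a script. Its argument "targets" is a list of rows, each a list of 7 numbers: the shift along the tool's x, y, z in cm, then the turn, a rotation vector about the tool's x, y, z in degrees, then the opening, from -1 (shut) to 1 (fully open). In form: [[x, y, z, rx, ry, rz, fingers], ...]. A call has 1 to 10 rows; each row shifts and turns the commanded pose from where the row before left it, along the tool's axes as they then stand; what a row does not reach is not made up. A row lasts 1/10 s, in which the tool goes at most 50 mm and 8.59 degrees, less where a joint would pass 70% of its speed; a pose out of reach is approached as far as the arm can. A call with a gripper value outside its range is refused whole. The fingers move at their own pace and stop on an object; "newtons" is the grip in N (left out, the last holds). Time passes only in rows, so rows that do not move let the fingers close. It gives the time, the measured TCP pose, the force, the opening and the grip force at its end, in the units of the state.
- status.get_obs(): the state, without advancing time (a new reading comes with each control period).
- grab_frame(name): name is "scene" or "top" or "wrist"; returns a dict with "img" (400x640x3 uint8, red, green, blue), "z_map" (400x640 float32, m along the optical axis (not along the pixel's ray), 0 where there is no reading), "vertical_fov" (degrees; the focal length in pixels is half the picture's height over the tangent of half this angle, whatever the lens; pixels are square), "cx", "cy" (the principal point, pixels), "dist" ([k1, k2, p1, p2, k3] as OpenCV has them; the pictures are not rectified), "view" (4x4, takes a point from world to camera coordinates). Camera axes: x right, y down, z forward; pixel columns grow to the right and rows downward; lengths in m; the calibration is good to about 2 mm. A picture is of the moment at which its call begins.
- robot.job_done(): hands the job in; it is judged then, once.
The state is a dict: "time_s": time; "joint_positions": joint angles; "dq": joint speeds; "joint_torque": joint torques, N m; "tcp_pos": TCP position; "orientation": TCP orientation; "contact_force": force on the tool from outside, world axes, zero at the start; "moment": the same for the moment, N m; "gripper_width": finger opening in m; "grip_force": force on a finger pad.
Only numpy, scipy, OpenCV 4.12 (cv2) and the standard library are available. Lean on these libraries where they do the work, as an engineer would, in place of code of your own. Each camera call takes 0.05 s, during which the arm holds its last target. There are 200 camera calls.

## Working session

There is one attempt and no reset: what is moved stays moved. The work goes in short steps, Python scripts to look and compute and a tool call to move; the robot and the scene stay as the last step left them, time stands still between calls to the robot, and variables do not carry over. Pictures are saved under pics/ and viewed, at most 10 in all, crops included, and the job is handed in when it is done.

Besides the shell and the picture viewer there is one more tool, called after "Emit:" as name([rows], argument=value, ...), one row to a line, values as JSON. arm_command: Moves the arm, as the interface text tells. Its arguments: {"type":"object","properties":{"targets":{"type":"array","items":{"type":"array","items":{"type":"number"}}},"newtons":{"type":"number"}},"required":["targets"]}

```bash
mkdir -p pics; ls
cat > h.py <<'E'
import numpy as np, cv2
from workcell import status, grab_frame, robot
from scipy.spatial.transform import Rotation as R
def K(f):
    F=200/np.tan(np.radians(f["vertical_fov"])/2); return np.array([[F,0,f["cx"]],[0,F,f["cy"]],[0,0,1.]])
def cloud(f):
    h,w=f["z_map"].shape; u,v=np.meshgrid(np.arange(w),np.arange(h))
    p=cv2.undistortPoints(np.stack([u,v],-1).reshape(-1,1,2).astype(np.float64),K(f),np.array(f["dist"])).reshape(h,w,2)
    z=f["z_map"]; P=np.dstack([p*z[...,None],z]); V=np.linalg.inv(np.array(f["view"]))
    W=P@V[:3,:3].T+V[:3,3]; W[z<=0]=np.nan; return W
def onplane(f,uv,z):
    p=cv2.undistortPoints(np.array(uv,float).reshape(-1,1,2),K(f),np.array(f["dist"])).reshape(-1,2)
    V=np.linalg.inv(np.array(f["view"])); d=np.c_[p,np.ones(len(p))]@V[:3,:3].T; c=V[:3,3]
    return c+d*((z-c[2])/d[:,2:3])
def save(f,n): cv2.imwrite("pics/"+n,f["img"][...,::-1])
E
python3 - <<'E'
from h import *
for n in ("scene","top"):
    f=grab_frame(n); save(f,n+"1.png"); np.savez(n+"1.npz",**{k:np.array(v) for k,v in f.items()})
    print(n,f["vertical_fov"],f["dist"],np.linalg.inv(f["view"])[:3,3].round(3))
o=status.get_obs(); print(o)
E
```

```text
pics
scene 42.880040676453206 [-0.08803261  0.          0.          0.          0.        ] [ 1.129 -0.364  0.85 ]
top 49.49981272974364 [0.00814899 0.         0.         0.         0.        ] [ 0.385 -0.119  0.921]
{'time_s': 0.1, 'joint_positions': array([ 1.14279507e+00,  2.17666491e-01,  1.61476477e+00, -1.10834429e-05,
        1.31130529e+00, -1.12205236e-01]), 'dq': array([-0.00076414, -0.00253609, -0.0018015 , -0.00018545,  0.00161929,
        0.00067916]), 'joint_torque': array([-1.75595715e-04, -3.98082340e+01, -3.04969597e+01, -7.76045681e-05,
        4.31368971e-03, -5.04051712e-06]), 'tcp_pos': array([0.19378964, 0.59343237, 0.23011108]), 'orientation': array([-2.80868432e-04,  1.57241216e-01,  9.87559644e-01, -1.03451175e-03]), 'contact_force': array([-0.34050309,  0.92514512,  0.67355264]), 'moment': array([-0.01682088,  0.00391342,  0.03066581]), 'grip_force': 0.0, 'gripper_width': 0.08541962276836314}
```

View pics/scene1.png

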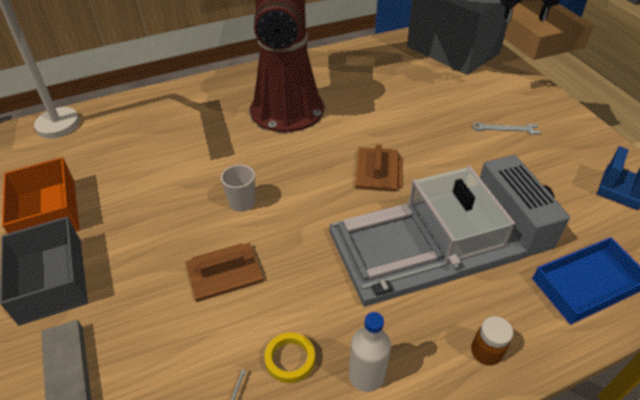

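View pics/top1.png

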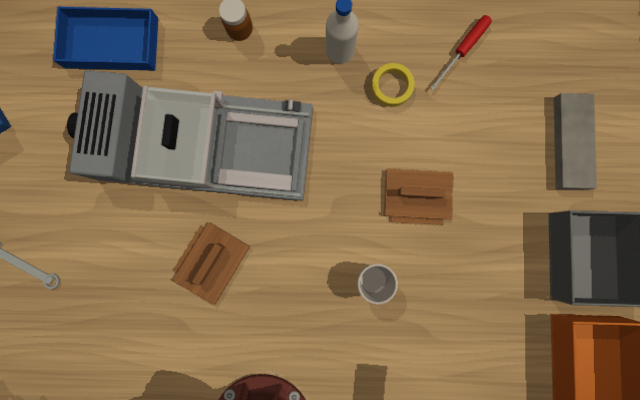

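The scene view shows two brown boards, the bench with the hood parked and a black handle. In the top view (up = world +x, left = +y) the rightmost board is at about (418,195), with its tongue edge at row ~221 towards the robot. The pocket is at about (257,150), with the lip strip at row ~180 and the ledge strip at row ~119. The handle is at about (170,131).

Run:
```python
from h import *
f=dict(np.load("top1.npz")); W=cloud(f); Z=W[...,2]
print("z table",np.nanmedian(Z[300:330,450:500]))
def rect(m,name):
    P=W[m][:,:2]; r=cv2.minAreaRect((P*1000).astype(np.float32)); print(name,m.sum(),np.round(r[0],1),np.round(r[1],1),round(r[2],2),"z",np.round(np.nanmedian(W[m][:,2]),4))
def box(u0,u1,v0,v1): 
    m=np.zeros(Z.shape,bool); m[v0:v1,u0:u1]=1; return m
b=box(375,465,160,235)
rect(b&(Z>.040)&(Z<.06),"rail"); rect(b&(Z>.009)&(Z<.02),"slab"); rect(b&(Z>.003)&(Z<.0075),"tongue")
rect(box(150,190,105,160)&(Z>.13),"handle")
# bench height profiles
for u in (240,260,280): print(u,[(v,round(float(W[v,u,0])*1000),round(float(Z[v,u])*1000)) for v in range(90,206,3)])
for v in (135,150,165): print(v,[(u,round(float(W[v,u,1])*1000),round(float(Z[v,u])*1000)) for u in range(206,320,3)])
```

```text
z table 0.0011601254394850158
rail 366 [ 481.7 -314.7] [88.7 16.3] 88.13 z 0.0488
slab 2748 [ 476.7 -316. ] [141.  111.3] 88.49 z 0.0151
tongue 659 [ 475.1 -320.1] [157.8 191.4] 1.35 z 0.0042
handle 346 [574.2 174. ] [18.1 59.4] 86.55 z 0.1422Traceback (most recent call last):
  File "<stdin>", line 12, in <module>
ValueError: cannot convert float NaN to integer
```

Run:
```python
from h import *
f=dict(np.load("top1.npz"));im=f["img"][...,::-1]
a=cv2.resize(im[75:215,60:330],None,fx=2.9,fy=2.9,interpolation=cv2.INTER_CUBIC)
b=cv2.resize(im[160:235,370:470],None,fx=2,fy=2,interpolation=cv2.INTER_CUBIC)
o=np.zeros((570,790,3),np.uint8);o[:a.shape[0],:a.shape[1]]=a[:,:790];o[410:410+b.shape[0],:b.shape[1]]=b
cv2.imwrite("pics/c1.png",o)
```

```text
(no output)
```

View pics/c1.png

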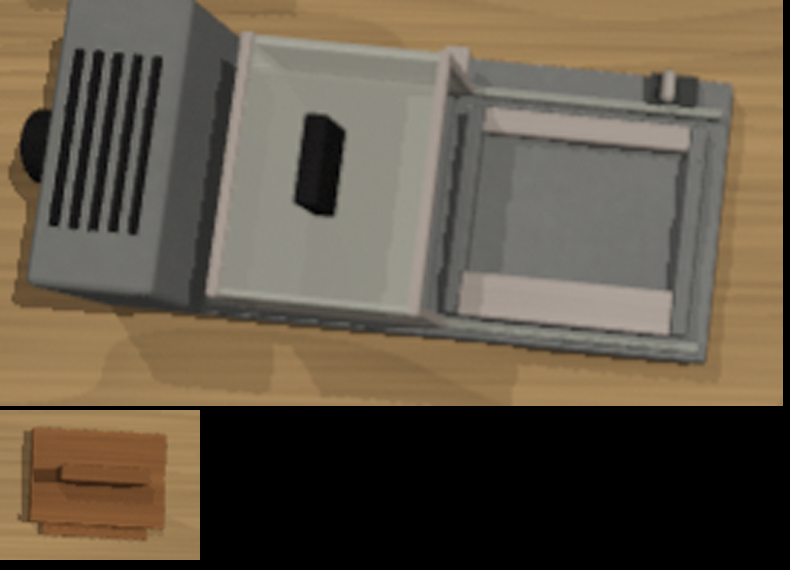

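Crop: the lip strip's face edge runs about (465,272)–(672,290) in crop pixels, and the ledge face about (485,135)–(687,152). So the bench is turned by about -4 to -5°. The tongue is on the robot side of the right-hand board.

Run:
```python
from h import *
f=dict(np.load("top1.npz")); W=cloud(f); Z=W[...,2]
V,U=np.mgrid[:400,:640]
b=(U>375)&(U<465)&(V>160)&(V<235)
m=b&(Z>.042)&(Z<.06); P=W[m]; c=P.mean(0); e=np.linalg.svd(P[:,:2]-c[:2])[2][0]; print("rail",c.round(4),"ydir deg",np.degrees(np.arctan2(e[1],e[0]))%180)
q=cv2.cvtColor(f["img"],cv2.COLOR_RGB2HSV)
# light strips
pink=(f["img"].min(2)>150)&(U>212)&(U<305)&(V>105)&(V<195)
n,l,s,cc=cv2.connectedComponentsWithStats(pink.astype(np.uint8))
for i in range(1,n):
    if s[i,4]<150: continue
    P=W[l==i]; zz=np.nanmedian(P[:,2]); A=onplane(f,np.argwhere(l==i)[:,::-1],zz)[:,:2]
    r=cv2.minAreaRect((A*1000).astype(np.float32)); print(s[i],np.round(r[0],1),np.round(r[1],1),round(r[2],2),"z",zz.round(4)); print(cv2.boxPoints(r).round(1).tolist())
np.set_printoptions(linewidth=220)
for u in (240,260,280): print(u,np.c_[np.arange(96,200,3),(W[96:200:3,u][:,[0,2]]*1000).round(0)].tolist())
for v in (140,150): print(v,np.c_[np.arange(206,316,3),(W[v,206:316:3][:,1:]*1000).round(0)].tolist())
h=(U>150)&(U<190)&(V>105)&(V<160)&(Z>.135); P=W[h]; c=P.mean(0); e=np.linalg.svd(P[:,:2]-c[:2])[2][0]; print("handle",c.round(4),np.degrees(np.arctan2(e[1],e[0])))
vb=(U>70)&(U<140)&(V>70)&(V<185); print("block zmax",np.nanmax(Z[vb]), "ymin of >.15:",np.nanmin(W[vb&(Z>.12)][:,1]))
```

```text
rail [ 0.4813 -0.3147  0.0489] ydir deg 88.09522535917989
[255 173  36   9 151] [505.  -11.1] [71.7 10.1] 83.73 z 0.0474
[[496.1000061035156, -46.099998474121094], [506.1000061035156, -47.20000076293945], [514.0, 24.0], [503.8999938964844, 25.100000381469727]]
[248 182  42   7 164] [487.3  -3.9] [12.3 83.3] 1.38 z 0.047
[[480.20001220703125, 37.599998474121094], [482.20001220703125, -45.70000076293945], [494.5, -45.400001525878906], [492.5, 37.900001525878906]]
240 [[96.0, 686.0, 0.0], [99.0, 670.0, 30.0], [102.0, 665.0, 26.0], [105.0, 658.0, 26.0], [108.0, 649.0, 36.0], [111.0, 646.0, 25.0], [114.0, 634.0, 42.0], [117.0, 628.0, 44.0], [120.0, 622.0, 43.0], [123.0, 618.0, 32.0], [126.0, 612.0, 29.0], [129.0, 606.0, 30.0], [132.0, 600.0, 28.0], [135.0, 592.0, 32.0], [138.0, 586.0, 33.0], [141.0, 580.0, 29.0], [144.0, 574.0, 30.0], [147.0, 567.0, 34.0], [150.0, 561.0, 30.0], [153.0, 554.0, 32.0], [156.0, 548.0, 31.0], [159.0, nan, nan], [162.0, 536.0, 31.0], [165.0, 530.0, 30.0], [168.0, 523.0, 31.0], [171.0, 515.0, 47.0], [174.0, 509.0, 46.0], [177.0, 502.0, 47.0], [180.0, 496.0, 47.0
[... 2829 characters left out ...]
31.0, 32.0], [257.0, 25.0, 31.0], [260.0, 19.0, 28.0], [263.0, 12.0, 30.0], [266.0, 6.0, 29.0], [269.0, 0.0, 28.0], [272.0, -7.0, 32.0], [275.0, -13.0, 34.0], [278.0, -19.0, 28.0], [281.0, -25.0, 31.0], [284.0, -31.0, 31.0], [287.0, -38.0, 32.0], [290.0, -44.0, 30.0], [293.0, -50.0, 29.0], [296.0, -57.0, 42.0], [299.0, -63.0, 43.0], [302.0, -69.0, 25.0], [305.0, -75.0, 27.0], [308.0, -81.0, 20.0], [311.0, -87.0, 2.0], [314.0, -93.0, 4.0]]
handle [0.5737 0.1729 0.1421] 175.49202898623585Traceback (most recent call last):
  File "<stdin>", line 18, in <module>
    res = np.fmin.reduce(a, axis=axis, out=out, **kwargs)
ValueError: zero-size array to reduction operation fmin which has no identity
```

Run:
```python
from h import *
f=dict(np.load("top1.npz")); g=cv2.cvtColor(f["img"],cv2.COLOR_RGB2GRAY).astype(float)
red=f["img"][...,0].astype(float)-f["img"][...,1]   # pinkness
def edge(prof,o):   # strongest step, subpixel
    d=np.abs(np.diff(prof)); i=int(d.argmax()); s=slice(max(i-2,0),i+3); w=d[s]**2; return o+.5+(w*np.arange(len(d))[s]).sum()/w.sum()
def fit(uv,z,ax,name):
    P=onplane(f,uv,z)[:,:2]
    for _ in range(4):
        k=np.polyfit(P[:,1-ax],P[:,ax],1); r=P[:,ax]-np.polyval(k,P[:,1-ax]); P=P[np.abs(r)<max(.0015,1.5*np.median(np.abs(r)))]
    print(name,"n",len(P),"slope deg %.2f"%np.degrees(np.arctan(k[0])),"off %.4f"%k[1],"res %.4f"%r.std()); return k
us=range(228,286,2)
lip=fit([(u,edge(g[163:177,u],163)) for u in us],.046,0,"lip face")
led=fit([(u,edge(g[118:130,u],118)) for u in range(232,292,2)],.041,0,"ledge face")
vs=range(132,168,2)
c1=fit([(edge(g[v,288:297],288),v) for v in vs],.042,1,"cheek -y")
c2=fit([(edge(g[v,217:230],217),v) for v in vs],.042,1,"cheek +y")
x=.56
print("gap lip-ledge at y=.02",np.polyval(led,.02)-np.polyval(lip,.02)," cheeks at x=.56",np.polyval(c1,x),np.polyval(c2,x))
W=cloud(f);Z=W[...,2]; print("block",np.nanmax(Z[75:185,70:140]))
```

```text
lip face n 29 slope deg 4.32 off 0.5125 res 0.0002
ledge face n 30 slope deg 4.83 off 0.6146 res 0.0004
cheek -y n 13 slope deg -4.22 off -0.0066 res 0.0008
cheek +y n 7 slope deg 9.21 off 0.0092 res 0.0008
gap lip-ledge at y=.02 0.10229267820574006  cheeks at x=.56 -0.047913417259444854 0.10004229885182203
block 0.11309637491228508
```

```bash
cat >> h.py <<'E'
def Rtool(heading_x, tilt=0.):
    """tool with y along a part's x (heading deg, world), z down; tilt>0 raises the part's +x edge"""
    B=R.from_euler("z",heading_x,degrees=True)*R.from_euler("y",-tilt,degrees=True)
    return B*R.from_matrix(np.array([[0,1,0],[1,0,0],[0,0,-1.]]))
def pose():
    o=status.get_obs(); q=o["orientation"]; return np.array(o["tcp_pos"]),R.from_quat([q[1],q[2],q[3],q[0]])
def plan(p0,r0,p1,r1,fing,vmax=.045,n=0):
    d=(r0.inv()*r1).as_rotvec(degrees=True); n=n or int(max(np.ceil(np.linalg.norm(p1-p0)/vmax),np.ceil(np.linalg.norm(d)/8),1)); p,r=np.array(p0),r0
    for i in range(n):
        t=p0+(p1-p0)*(i+1)/n; s=r.inv().apply(t-p)*100; s=s.round(2); w=(d/n).round(2)
        print([*(float(x) for x in s),*(float(x) for x in w),fing],end=",\n" if i%2 else ", ")
        p=p+r.apply(s/100); r=r*R.from_rotvec(w,degrees=True)
    print(); return p,r
E
python3 - <<'E'
from h import *
p,r=pose(); p,r=plan(p,r,np.array([.45,.15,.23]),Rtool(32),1)
p,r=plan(p,r,np.array([.481,-.315,.16]),Rtool(-1.9),1)
E
```

```text
[-3.18, -2.85, 0.01, -0.01, 0.0, 3.33, 1], [-3.33, -2.66, 0.0, -0.01, 0.0, 3.33, 1],
[-3.49, -2.46, 0.01, -0.01, 0.0, 3.33, 1], [-3.62, -2.26, 0.0, -0.01, 0.0, 3.33, 1],
[-3.75, -2.04, 0.01, -0.01, 0.0, 3.33, 1], [-3.86, -1.82, 0.0, -0.01, 0.0, 3.33, 1],
[-3.96, -1.59, 0.01, -0.01, 0.0, 3.33, 1], [-4.05, -1.36, -0.0, -0.01, 0.0, 3.33, 1],
[-4.11, -1.12, 0.0, -0.01, 0.0, 3.33, 1], [-4.18, -0.88, 0.01, -0.01, 0.0, 3.33, 1],
[-4.22, -0.64, -0.0, -0.01, 0.0, 3.33, 1], [-4.25, -0.39, 0.0, -0.01, 0.0, 3.33, 1],

[-3.74, -2.0, 0.64, 0.0, 0.0, 3.08, 1], [-3.83, -1.79, 0.64, 0.0, 0.0, 3.08, 1],
[-3.93, -1.59, 0.63, 0.0, 0.0, 3.08, 1], [-4.01, -1.37, 0.64, 0.0, 0.0, 3.08, 1],
[-4.08, -1.15, 0.64, 0.0, 0.0, 3.08, 1], [-4.13, -0.94, 0.64, 0.0, 0.0, 3.08, 1],
[-4.17, -0.71, 0.64, 0.0, 0.0, 3.08, 1], [-4.21, -0.48, 0.63, 0.0, 0.0, 3.08, 1],
[-4.23, -0.26, 0.64, 0.0, 0.0, 3.08, 1], [-4.24, -0.03, 0.64, 0.0, 0.0, 3.08, 1],
[-4.23, 0.19, 0.64, 0.0, 0.0, 3.08, 1],
```

Emit:
arm_command([
  [-3.2,-2.9,0,0,0,3.3,1],
  [-3.3,-2.7,0,0,0,3.3,1],
  [-3.5,-2.5,0,0,0,3.3,1],
  [-3.6,-2.3,0,0,0,3.3,1],
  [-3.8,-2.0,0,0,0,3.3,1],
  [-3.9,-1.8,0,0,0,3.3,1],
  [-4.0,-1.6,0,0,0,3.3,1],
  [-4.1,-1.4,0,0,0,3.3,1],
  [-4.1,-1.1,0,0,0,3.3,1],
  [-4.2,-0.9,0,0,0,3.3,1],
])

```text
time_s: 1.1
tcp_pos: [0.4094, 0.221, 0.2309]
orientation: [-0.0, 0.432, 0.902, -0.0]
contact_force: [0.2, -0.7, -0.5]
gripper_width: 0.0852
grip_force: 0.0
```

Emit:
arm_command([
  [-4.2,-0.6,0,0,0,3.3,1],
  [-4.2,-0.4,0,0,0,3.4,1],
  [-3.7,-2.0,0.6,0,0,3.1,1],
  [-3.8,-1.8,0.6,0,0,3.1,1],
  [-3.9,-1.6,0.6,0,0,3.1,1],
  [-4.0,-1.4,0.6,0,0,3.1,1],
  [-4.1,-1.2,0.6,0,0,3.1,1],
  [-4.1,-0.9,0.6,0,0,3.1,1],
  [-4.2,-0.7,0.6,0,0,3.1,1],
  [-4.2,-0.5,0.6,0,0,3.1,1],
])

```text
time_s: 2.1
tcp_pos: [0.4741, -0.1894, 0.1827]
orientation: [-0.0, 0.661, 0.75, 0.0]
contact_force: [1.1, 0.4, -0.2]
gripper_width: 0.0852
grip_force: 0.0
```

Emit:
arm_command([
  [-4.2,-0.3,0.6,0,0,3.1,1],
  [-4.2,0,0.6,0,0,3.1,1],
  [-4.2,0.2,0.6,0,0,3.1,1],
  [0,0,0,0,0,0,1],
  [0,0,0,0,0,0,1],
])

```text
time_s: 2.6
tcp_pos: [0.4824, -0.314, 0.1643]
orientation: [-0.001, 0.719, 0.695, 0.0]
contact_force: [0.4, 0.7, -0.2]
gripper_width: 0.0857
grip_force: 0.0
```

Run:
```python
from h import *
f=grab_frame("wrist"); save(f,"w1.png"); W=cloud(f); Z=W[...,2]
p,r=pose(); print(p.round(4),r.as_matrix().round(3).tolist())
m=(Z>.042)&(Z<.06)&(np.hypot(W[...,0]-.481,W[...,1]+.315)<.06)
P=W[m]
print(len(P))
if len(P)>50:
    q=cv2.minAreaRect((P[:,:2]*1000).astype(np.float32)); c=P.mean(0); e=np.linalg.svd(P[:,:2]-c[:2],full_matrices=False)[2][0]; print(c.round(4),np.degrees(np.arctan2(e[1],e[0]))%180,q,np.median(P[:,2]))
np.savez("w1.npz",**{k:np.array(v) for k,v in f.items()})
```

```text
[ 0.4825 -0.313   0.1645] [[0.033, 0.999, -0.001], [0.999, -0.033, 0.002], [0.002, -0.001, -1.0]]
2261
[ 0.4817 -0.3127  0.0475] 88.33318967501174 ((481.44293212890625, -315.2024230957031), (89.32523345947266, 15.729253768920898), 88.43547058105469) 0.04751880548915499
```

View pics/w1.png

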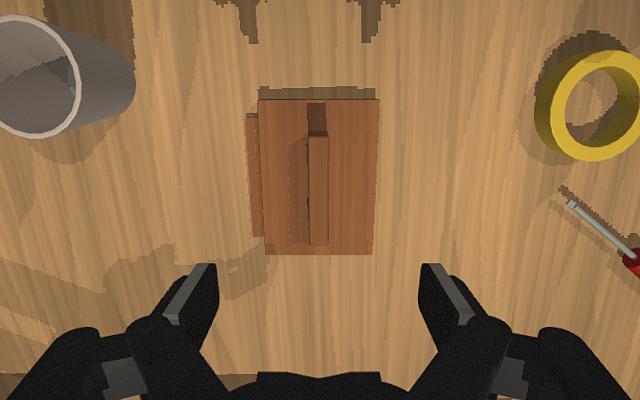

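The wrist view shows the rail at (318,190), centred between the pads, with the tongue on the left (robot side, column ~253). It agrees with the top view to about 1 mm. Descending to grasp.

Emit:
arm_command([
  [-0.2,-0.1,3.5,0,0,0,1],
  [0,0,4,0,0,0,1],
  [0,0,4,0,0,0,1],
  [0,0,2,0,0,0,1],
  [0,0,1.05,0,0,0,1],
  [0,0,0,0,0,0,1],
  [0,0,0,0,0,0,-1],
  [0,0,0,0,0,0,-1],
  [0,0,0,0,0,0,-1],
  [0,0,0,0,0,0,-1],
], newtons=60)

```text
time_s: 3.65
tcp_pos: [0.4827, -0.3162, 0.021]
orientation: [0.001, 0.719, 0.695, 0.0]
contact_force: [1.6, 0.7, -0.7]
gripper_width: 0.0287
grip_force: 0.0
```

Emit:
arm_command([
  [0,0,0,0,0,0,-1],
  [0,0,0,0,0,0,-1],
  [0,0,0,0,0,0,-1],
])

```text
time_s: 3.95
tcp_pos: [0.4826, -0.3162, 0.0208]
orientation: [0.001, 0.719, 0.695, 0.0]
contact_force: [-0.8, 0.3, 5.2]
gripper_width: 0.0147
grip_force: 61.5
```

```bash
cat >> h.py <<'E'
T=np.array([.5655,.025,.030]); TH=-4.5
TIP=np.array([.0012,-.062,.0183])   # tongue tip in the tool frame
def tcp_for_tip(x,z,tilt,y=0.,tip=TIP):
    r=Rtool(TH,tilt); t=T+R.from_euler("z",TH,degrees=True).apply([x,y,z]); return t-r.apply(tip),r
def tip_now(tip=TIP):
    p,r=pose(); B=R.from_euler("z",TH,degrees=True); t=B.inv().apply(p+r.apply(tip)-T)*1000
    b=(B.inv()*r*R.from_matrix(np.array([[0,1,0],[1,0,0],[0,0,-1.]]))).as_matrix()
    print("tip tray mm",t.round(2),"tilt %.2f yaw %.2f roll %.2f"%(np.degrees(np.arcsin(b[2,0])),np.degrees(np.arctan2(b[1,0],b[0,0])),np.degrees(np.arcsin(b[2,1]))),"F",np.round(B.inv().apply(status.get_obs()["contact_force"]),1))
E
python3 - <<'E'
from h import *
p,r=pose(); p1=np.array([.4826,-.3162,.13]); plan(p,r,p1,r,-1)
pt,rt=tcp_for_tip(-.040,.030,11); print(pt)
plan(p1,r,pt,rt,-1)
E
```

```text
[-0.0, 0.0, -3.64, 0.0, 0.0, 0.0, -1], [-0.01, 0.01, -3.64, 0.0, 0.0, 0.0, -1],
[-0.0, 0.0, -3.64, 0.0, 0.0, 0.0, -1], 
[0.58272139 0.02244094 0.08979394]
[4.27, 1.11, 0.5, -1.37, -0.02, 0.32, -1], [4.28, 1.07, 0.52, -1.37, -0.02, 0.32, -1],
[4.29, 1.04, 0.55, -1.37, -0.02, 0.32, -1], [4.29, 1.0, 0.57, -1.37, -0.02, 0.32, -1],
[4.29, 0.96, 0.6, -1.37, -0.02, 0.32, -1], [4.31, 0.93, 0.61, -1.37, -0.02, 0.32, -1],
[4.3, 0.88, 0.63, -1.37, -0.02, 0.32, -1], [4.32, 0.85, 0.66, -1.37, -0.02, 0.32, -1],
```

Emit:
arm_command([
  [0,0,-3.6,0,0,0,-1],
  [0,0,-3.6,0,0,0,-1],
  [0,0,-3.6,0,0,0,-1],
  [4.3,1.1,0.5,-1.37,0,0.32,-1],
  [4.3,1.1,0.5,-1.37,0,0.32,-1],
  [4.3,1.0,0.5,-1.37,0,0.32,-1],
  [4.3,1.0,0.6,-1.37,0,0.32,-1],
  [4.3,1.0,0.6,-1.37,0,0.32,-1],
  [4.3,0.9,0.6,-1.37,0,0.32,-1],
  [4.3,0.9,0.6,-1.37,0,0.32,-1],
])

```text
time_s: 4.95
tcp_pos: [0.5684, -0.0166, 0.0925]
orientation: [0.059, 0.73, 0.679, 0.058]
contact_force: [0.1, 0.2, -2.4]
gripper_width: 0.0149
grip_force: 60.4
```

Emit:
arm_command([
  [4.3,0.8,0.6,-1.37,0,0.32,-1],
  [0,0,0,0,0,0,-1],
  [0,0,0,0,0,0,-1],
])

```text
time_s: 5.25
tcp_pos: [0.58, 0.0249, 0.088]
orientation: [0.067, 0.73, 0.677, 0.065]
contact_force: [-0.9, -0.1, -1.9]
gripper_width: 0.015
grip_force: 60.4
```

Run:
```python
from h import *
f=grab_frame("scene"); cv2.imwrite("pics/s2.png",cv2.resize(f["img"][130:310,310:580,::-1],None,fx=2.9,fy=2.9,interpolation=cv2.INTER_CUBIC))
f=grab_frame("wrist"); save(f,"w2.png"); 
tip_now(); p,r=pose(); pt,rt=tcp_for_tip(-.042,.0035,11); plan(p,r,pt,rt,-1,n=3)
```

```text
tip tray mm [-42.04   0.5   29.18] tilt 10.86 yaw -0.00 roll 0.22 F [ 0.6 -0.4 -2.2]
[-0.02, -0.16, 0.84, -0.05, -0.07, -0.0, -1], [-0.01, -0.16, 0.83, -0.05, -0.07, -0.0, -1],
[-0.02, -0.17, 0.84, -0.05, -0.07, -0.0, -1],
```

View pics/s2.png

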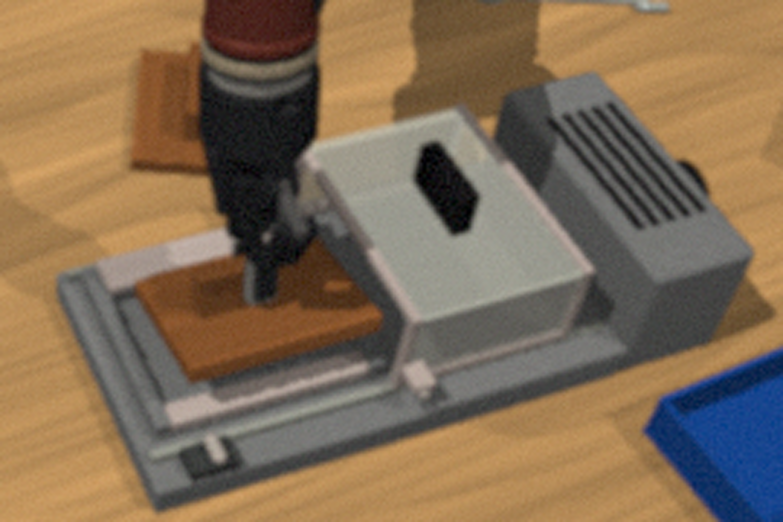

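View pics/w2.png

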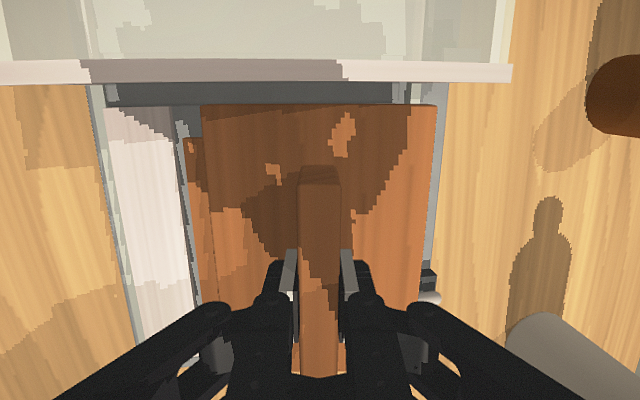

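The scene crop shows the board held angled over the pocket, with its near edge raised above the ledge. The wrist view shows the tongue (x≈192) right beside the lip (x≈150–185) and square to it. Lowering.

Emit:
arm_command([
  [0,-0.16,0.84,0,-0.07,0,-1],
  [0,-0.16,0.84,0,-0.07,0,-1],
  [0,-0.16,0.7,0,-0.07,0,-1],
  [0,0,0,0,0,0,-1],
  [0,0,0,0,0,0,-1],
])

```text
time_s: 5.85
tcp_pos: [0.5802, 0.0228, 0.0641]
orientation: [0.069, 0.731, 0.676, 0.064]
contact_force: [-1.4, -3.6, -3.8]
gripper_width: 0.0152
grip_force: 60.2
```

Run:
```python
from h import *
tip_now()
```

```text
tip tray mm [-42.62   0.11   4.52] tilt 10.80 yaw 0.06 roll -0.06 F [-1.1 -3.7 -3.8]
```

Emit:
arm_command([
  [-0.15,-0.02,0.1,0,0,0,-1],
  [0,0,0,0,0,0,-1],
  [0,0,0,0,0,0,-1],
])

```text
time_s: 6.15
tcp_pos: [0.5814, 0.0225, 0.0645]
orientation: [0.07, 0.731, 0.676, 0.065]
contact_force: [-0.1, -1.0, -2.8]
gripper_width: 0.0149
grip_force: 60.4
```

Run:
```python
from h import *
tip_now()
```

```text
tip tray mm [-41.35  -0.08   4.73] tilt 10.97 yaw 0.01 roll 0.05 F [-0.  -1.  -2.8]
```

Emit:
arm_command([
  [0,-0.02,0.1,0,0,0,-1],
  [0,0,0,0,0,0,-1],
])

```text
time_s: 6.35
tcp_pos: [0.5817, 0.0224, 0.0637]
orientation: [0.07, 0.731, 0.676, 0.065]
contact_force: [-0.9, -1.1, -1.9]
gripper_width: 0.0148
grip_force: 60.5
```

Emit:
arm_command([
  [0,-0.02,0.1,0,0,0,-1],
  [0,0,0,0,0,0,-1],
])

```text
time_s: 6.55
tcp_pos: [0.5816, 0.0224, 0.0624]
orientation: [0.07, 0.731, 0.676, 0.065]
contact_force: [0.5, -1.7, -1.5]
gripper_width: 0.0149
grip_force: 60.5
```

Run:
```python
from h import *
tip_now()
```

```text
tip tray mm [-41.06  -0.13   2.64] tilt 11.01 yaw 0.00 roll 0.05 F [ 0.7 -1.6 -1.5]
```

Emit:
arm_command([
  [0,-0.29,-0.06,0,0,0,-1],
  [0,-0.29,-0.06,0,0,0,-1],
  [0,-0.29,-0.06,0,0,0,-1],
  [0,-0.2,-0.04,0,0,0,-1],
  [0,0,0,0,0,0,-1],
])

```text
time_s: 7.05
tcp_pos: [0.5696, 0.0233, 0.0621]
orientation: [0.069, 0.731, 0.676, 0.065]
contact_force: [-0.7, -0.6, -1.6]
gripper_width: 0.0148
grip_force: 60.4
```

Run:
```python
from h import *
tip_now()
```

```text
tip tray mm [-53.19  -0.2    2.43] tilt 10.90 yaw 0.02 roll 0.04 F [-0.7 -0.7 -1.6]
```

Emit:
arm_command([
  [0,-0.2,-0.04,0,0,0,-1],
  [0,-0.2,-0.04,0,0,0,-1],
  [0,0,0,0,0,0,-1],
])

```text
time_s: 7.35
tcp_pos: [0.5661, 0.0236, 0.0624]
orientation: [0.07, 0.731, 0.676, 0.065]
contact_force: [0.4, -0.5, -2.5]
gripper_width: 0.0151
grip_force: 60.4
```

Run:
```python
from h import *
tip_now()
```

```text
tip tray mm [-56.67  -0.19   2.63] tilt 10.96 yaw 0.03 roll 0.04 F [ 0.4 -0.4 -2.5]
```

Emit:
arm_command([
  [0,-0.2,-0.04,0,0,0,-1],
  [0,0,0,0,0,0,-1],
])

```text
time_s: 7.55
tcp_pos: [0.5651, 0.0236, 0.0629]
orientation: [0.071, 0.731, 0.676, 0.066]
contact_force: [2.8, -0.1, -3.2]
gripper_width: 0.015
grip_force: 60.2
```

Emit:
arm_command([
  [0,-0.15,-0.03,0,0,0,-1],
  [0,0,0,0,0,0,-1],
])

```text
time_s: 7.75
tcp_pos: [0.5639, 0.0237, 0.063]
orientation: [0.071, 0.731, 0.676, 0.066]
contact_force: [3.7, 0.3, -4.1]
gripper_width: 0.0147
grip_force: 60.0
```

Emit:
arm_command([
  [0,-0.1,-0.02,0,0,0,-1],
  [0,0,0,0,0,0,-1],
])

```text
time_s: 7.95
tcp_pos: [0.5629, 0.0238, 0.063]
orientation: [0.071, 0.731, 0.676, 0.066]
contact_force: [5.8, -0.6, -4.3]
gripper_width: 0.0151
grip_force: 59.9
```

Run:
```python
from h import *
tip_now()
```

```text
tip tray mm [-59.8   -0.2    3.08] tilt 11.13 yaw 0.01 roll 0.04 F [ 5.8 -0.1 -4.3]
```

Run:
```python
from h import *
p,r=tcp_for_tip(-.0598,.003,11)
for x,z,t,n in ((-.0613,.0027,6,4),(-.0618,.0025,3,3),(-.0618,.0025,0,3)):
    a,b=tcp_for_tip(x,z,t); p,r=plan(p,r,a,b,-1,n=n)
```

```text
[-0.0, -0.0, 0.14, 1.25, -0.0, 0.0, -1], [0.0, -0.01, 0.13, 1.25, -0.0, 0.0, -1],
[-0.0, 0.01, 0.14, 1.25, -0.0, 0.0, -1], [-0.0, 0.0, 0.14, 1.25, -0.0, 0.0, -1],

[0.0, 0.01, 0.11, 1.0, -0.0, 0.0, -1], [-0.0, 0.02, 0.12, 1.0, -0.0, 0.0, -1],
[-0.0, 0.01, 0.11, 1.0, -0.0, 0.0, -1], 
[-0.0, 0.03, 0.11, 1.0, -0.0, 0.0, -1], [-0.0, 0.03, 0.11, 1.0, -0.0, 0.0, -1],
[-0.0, 0.04, 0.1, 1.0, -0.0, 0.0, -1],
```

Emit:
arm_command([
  [0,0,0.14,1.25,0,0,-1],
  [0,-0.01,0.13,1.25,0,0,-1],
  [0,0,0.14,1.25,0,0,-1],
  [0,0,0.14,1.25,0,0,-1],
  [0,0,0,0,0,0,-1],
])

```text
time_s: 8.45
tcp_pos: [0.5651, 0.0236, 0.058]
orientation: [0.039, 0.733, 0.678, 0.037]
contact_force: [5.3, -0.1, -2.7]
gripper_width: 0.015
grip_force: 60.3
```

Run:
```python
from h import *
tip_now()
```

```text
tip tray mm [-59.98  -0.23   3.09] tilt 6.21 yaw 0.01 roll 0.05 F [ 5.3  0.3 -2.7]
```

Emit:
arm_command([
  [0,-0.15,-0.02,0,0,0,-1],
  [0,0,0,0,0,0,-1],
])

```text
time_s: 8.65
tcp_pos: [0.5637, 0.0237, 0.0582]
orientation: [0.04, 0.733, 0.678, 0.038]
contact_force: [6.3, -1.0, -4.5]
gripper_width: 0.0151
grip_force: 59.9
```

Emit:
arm_command([
  [0,-0.15,-0.02,0,0,0,-1],
  [0,0,0,0,0,0,-1],
])

```text
time_s: 8.85
tcp_pos: [0.5634, 0.0238, 0.0586]
orientation: [0.041, 0.733, 0.678, 0.039]
contact_force: [9.5, -0.6, -7.4]
gripper_width: 0.0152
grip_force: 59.9
```

Run:
```python
from h import *
tip_now()
```

```text
tip tray mm [-61.56  -0.18   3.36] tilt 6.49 yaw 0.02 roll 0.05 F [ 9.5  0.2 -7.4]
```

Emit:
arm_command([
  [0,0.02,0.13,1.1,0,0,-1],
  [0,0.02,0.13,1.1,0,0,-1],
  [0,0.02,0.13,1.1,0,0,-1],
  [0,0.03,0.13,1.1,0,0,-1],
  [0,0,0,0,0,0,-1],
])

```text
time_s: 9.35
tcp_pos: [0.565, 0.0236, 0.0537]
orientation: [0.013, 0.734, 0.679, 0.012]
contact_force: [7.2, 0.0, -2.6]
gripper_width: 0.0148
grip_force: 60.6
```

Run:
```python
from h import *
tip_now()
```

```text
tip tray mm [-61.67  -0.21   3.18] tilt 2.03 yaw 0.01 roll 0.05 F [ 7.2  0.6 -2.6]
```

Emit:
arm_command([
  [0,0.03,0.12,1.0,0,0,-1],
  [0,0.03,0.14,1.0,0,0,-1],
  [0,0,0.05,0,0,0,-1],
  [0,0,0,0,0,0,-1],
])

```text
time_s: 9.75
tcp_pos: [0.5659, 0.0235, 0.0513]
orientation: [0.0, 0.734, 0.679, 0.001]
contact_force: [6.9, -0.6, -0.1]
gripper_width: 0.0151
grip_force: 60.9
```

Run:
```python
from h import *
tip_now()
```

```text
tip tray mm [-61.43  -0.22   2.93] tilt 0.09 yaw 0.02 roll 0.05 F [ 7.  -0.  -0.1]
```

Emit:
arm_command([
  [0,0.1,0.06,0,0,0,-1],
  [0,0.1,0,0,0,0,-1],
  [0,0,0,0,0,0,-1],
])

```text
time_s: 10.05
tcp_pos: [0.5666, 0.0235, 0.0508]
orientation: [-0.001, 0.734, 0.679, -0.0]
contact_force: [5.0, -0.5, 5.8]
gripper_width: 0.0149
grip_force: 61.8
```

Run:
```python
from h import *
tip_now()
```

```text
tip tray mm [-60.78  -0.18   2.55] tilt -0.07 yaw 0.02 roll 0.04 F [ 5.  -0.1  5.8]
```

Seated on the floor; opening now.

Emit:
arm_command([
  [0,0,0,0,0,0,-0.5],
  [0,0,0,0,0,0,0],
  [0,0,0,0,0,0,1],
  [0,0,0,0,0,0,1],
  [0,0,0,0,0,0,1],
  [0,0,0,0,0,0,1],
  [0,0,0,0,0,0,1],
  [0,0,0,0,0,0,1],
])

```text
time_s: 10.85
tcp_pos: [0.5633, 0.0238, 0.0482]
orientation: [-0.003, 0.734, 0.679, -0.002]
contact_force: [-0.2, -0.1, 0.3]
gripper_width: 0.0852
grip_force: 0.0
```

Emit:
arm_command([
  [0,0,-1,0,0,0,1],
  [0,0,-4,0,0,0,1],
  [0,0,-4.5,0,0,0,1],
  [0,0,-4.5,0,0,0,1],
  [0,0,0,0,0,0,1],
  [0,0,0,0,0,0,1],
])

```text
time_s: 11.45
tcp_pos: [0.5659, 0.0235, 0.191]
orientation: [-0.001, 0.734, 0.679, -0.001]
contact_force: [-0.8, 0.2, -0.4]
gripper_width: 0.0853
grip_force: 0.0
```

Run:
```python
from h import *
p,r=pose(); print(p.round(4))
f=grab_frame("wrist"); save(f,"w3.png"); W=cloud(f); Z=W[...,2]
B=R.from_euler("z",TH,degrees=True).as_matrix()
L=(W-T)@B   # tray frame
m=(np.abs(L[...,0])<.03)&(np.abs(L[...,1])<.06)&(Z>.07)&(Z<.09)
q=cv2.minAreaRect((L[m][:,:2]*1000).astype(np.float32)); print("rail tray",m.sum(),q,np.median(L[m][:,2]))
for x in (-.045,-.025,.025,.045):
    s=(np.abs(L[...,0]-x)<.006)&(L[...,1]>0)&(L[...,1]<.06)&(Z>.03)&(Z<.07); print(x,s.sum(),np.median(L[s][:,2]).round(4) if s.any() else None)
g=grab_frame("top"); W=cloud(g); L=(W-T)@B; m=(np.abs(L[...,0]+.006)<.04)&(L[...,1]>.1)&(L[...,1]<.19)&(W[...,2]>.135); q=cv2.minAreaRect((L[m][:,:2]*1000).astype(np.float32)); print("handle tray",q)
```

```text
[0.5659 0.0235 0.191 ]
rail tray 2333 ((1.587296485900879, -0.4965782165527344), (15.991480827331543, 88.99243927001953), 0.4090946614742279) 0.04755786326774721
-0.045 909 0.0136
-0.025 1045 0.0138
0.025 1032 0.0138
0.045 1039 0.0138
handle tray ((-3.0084075927734375, 149.26242065429688), (59.10818862915039, 16.840627670288086), 0.6037023067474365)
```

View pics/w3.png

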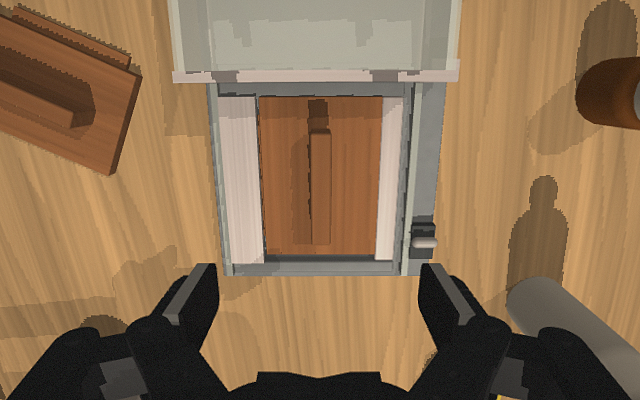

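Board lies flat and home: slab top 13.8 mm above the floor at all four places, rail at (320,185) between lip and ledge. Now the hood: shut the fingers and go behind the handle.

Emit:
arm_command([
  [4.4,-0.1,0,0,0,0,-1],
  [4.4,-0.1,0,0,0,0,-1],
  [4.4,-0.1,0,0,0,0,-1],
  [4.4,0,0,0,0,0,-1],
  [1.0,0,0,0,0,0,-1],
  [0,0,3,0,0,0,-1],
  [0,0,3,0,0,0,-1],
  [0,0,1.7,0,0,0,-1],
  [0,0,0,0,0,0,-1],
  [0,0,0,0,0,0,-1],
])

```text
time_s: 12.55
tcp_pos: [0.5751, 0.2087, 0.1109]
orientation: [-0.003, 0.734, 0.679, -0.003]
contact_force: [0.1, 0.4, 1.3]
gripper_width: -0.0001
grip_force: 0.0
```

Emit:
arm_command([
  [-0.5,0,0,0,0,0,-1],
  [-0.5,0,0,0,0,0,-1],
  [0,0,0,0,0,0,-1],
])

```text
time_s: 12.85
tcp_pos: [0.5754, 0.1986, 0.1126]
orientation: [-0.002, 0.735, 0.679, -0.002]
contact_force: [-0.1, 1.1, -0.2]
gripper_width: 0.0002
grip_force: 0.0
```

Run:
```python
from h import *
tip_now(np.zeros(3)); 
f=grab_frame("scene"); cv2.imwrite("pics/s4.png",cv2.resize(f["img"][110:310,310:590,::-1],None,fx=2.8,fy=2.8,interpolation=cv2.INTER_CUBIC))
```

```text
tip tray mm [ -3.79 173.81  82.65] tilt -0.33 yaw -0.03 roll 0.05 F [-0.1  1.1 -0.2]
```

View pics/s4.png

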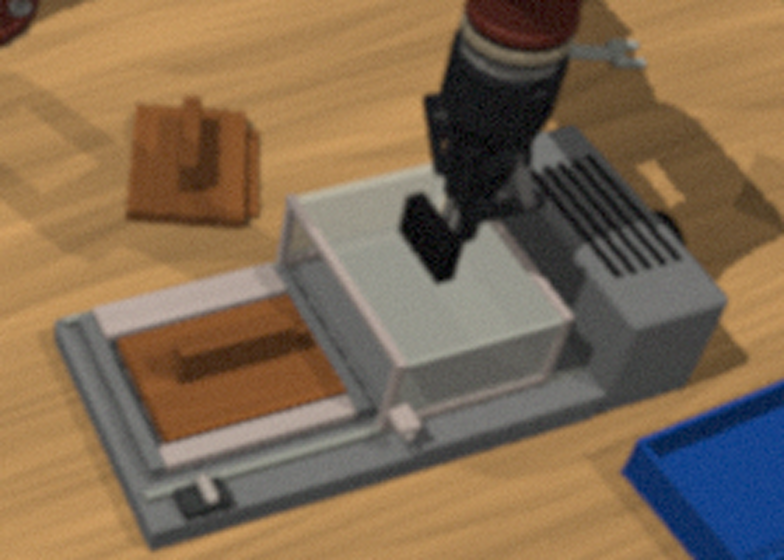

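The scene crop shows the shut fingers right behind the handle, (455,225) against (430,235), and the board home in the pocket. Pushing along -y.

Emit:
arm_command([
  [-0.5,0,0,0,0,0,-1],
  [-1,0,0,0,0,0,-1],
  [-1.5,0,0,0,0,0,-1],
  [-1.6,0,0,0,0,0,-1],
  [-1.6,0,0,0,0,0,-1],
  [-1.6,0,0,0,0,0,-1],
  [-1.6,0,0,0,0,0,-1],
  [-1.6,0,0,0,0,0,-1],
  [-1.5,0,0,0,0,0,-1],
  [-1,0,0,0,0,0,-1],
])

```text
time_s: 13.9
tcp_pos: [0.5637, 0.0631, 0.1111]
orientation: [-0.003, 0.735, 0.679, -0.003]
contact_force: [0.8, 1.9, 1.5]
gripper_width: -0.0002
grip_force: 0.9
```

Run:
```python
from h import *
tip_now(np.zeros(3)); 
g=grab_frame("top"); W=cloud(g); L=(W-T)@R.from_euler("z",TH,degrees=True).as_matrix(); m=(np.abs(L[...,0]+.006)<.04)&(W[...,2]>.128)&(W[...,2]<.148)&(L[...,1]>-.03)&(L[...,1]<.2); q=cv2.minAreaRect((L[m][:,:2]*1000).astype(np.float32)); print("handle(+fingers) tray",q, np.percentile(L[m][:,1],[1,99]))
```

```text
tip tray mm [-4.78 37.81 81.06] tilt -0.48 yaw -0.03 roll 0.02 F [0.6 2.  1.5]
handle(+fingers) tray ((-2.6734046936035156, 21.302248001098633), (25.469297409057617, 59.00038528442383), 89.78347778320312) [0.00865377 0.0297473 ]
```

Emit:
arm_command([
  [-0.4,0,0,0,0,0,-1],
  [-0.4,0,0,0,0,0,-1],
  [-0.3,0,0,0,0,0,-1],
  [-0.3,0,0,0,0,0,-1],
  [0,0,0,0,0,0,-1],
])

```text
time_s: 14.45
tcp_pos: [0.5624, 0.0527, 0.1108]
orientation: [-0.005, 0.734, 0.679, -0.002]
contact_force: [-0.6, 7.0, -1.3]
gripper_width: 0.0001
grip_force: 3.0
```

Emit:
arm_command([
  [-0.3,0,0,0,0,0,-1],
  [-0.2,0,0,0,0,0,-1],
  [0,0,0,0,0,0,-1],
])

```text
time_s: 14.75
tcp_pos: [0.5623, 0.0503, 0.1109]
orientation: [-0.006, 0.734, 0.679, 0.0]
contact_force: [1.7, 13.0, -0.5]
gripper_width: 0.0001
grip_force: 6.2
```

```bash
cat > hd.py <<'E'
from h import *
tip_now(np.zeros(3)); 
g=grab_frame("top"); W=cloud(g); L=(W-T)@R.from_euler("z",TH,degrees=True).as_matrix(); m=(np.abs(L[...,0]+.006)<.04)&(W[...,2]>.128)&(W[...,2]<.148)&(L[...,1]>-.03)&(L[...,1]<.2); q=cv2.minAreaRect((L[m][:,:2]*1000).astype(np.float32)); print("handle(+fingers) tray",q, np.percentile(L[m][:,1],[1,99]))
E
python3 hd.py
```

```text
tip tray mm [-5.21 24.96 80.91] tilt -0.49 yaw -0.01 roll 0.50 F [ 0.6 13.1 -0.5]
handle(+fingers) tray ((-2.035381317138672, 7.238955497741699), (23.420392990112305, 60.19324493408203), 89.74105834960938) [-0.00427546  0.01623822]
```

Near the peak of the roller (13 N). A bit further.

Emit:
arm_command([
  [-0.3,0,0,0,0,0,-1],
  [0,0,0,0,0,0,-1],
])

```text
time_s: 15.0
tcp_pos: [0.5618, 0.0455, 0.1108]
orientation: [-0.005, 0.734, 0.679, -0.001]
contact_force: [-0.6, 5.8, -0.4]
gripper_width: 0.0003
grip_force: 3.3
```

Emit:
arm_command([
  [-0.2,0,0,0,0,0,-1],
  [0,0,0,0,0,0,-1],
  [0,0,0,0,0,0,-1],
])

```text
time_s: 15.3
tcp_pos: [0.5617, 0.041, 0.1109]
orientation: [-0.003, 0.734, 0.679, -0.003]
contact_force: [-1.1, 1.8, -1.1]
gripper_width: 0.0003
grip_force: 1.0
```

```bash
python3 hd.py
```

```text
tip tray mm [-5.08 15.63 80.86] tilt -0.51 yaw 0.05 roll 0.02 F [-1.2  1.7 -1.1]
handle(+fingers) tray ((-2.3448448181152344, -2.0287771224975586), (59.216007232666016, 23.07649803161621), 0.009523867629468441) [-0.01341174  0.00679419]
```

Emit:
arm_command([
  [-0.2,0,0,0,0,0,-1],
  [-0.2,0,0,0,0,0,-1],
  [0,0,0,0,0,0,-1],
])

```text
time_s: 15.65
tcp_pos: [0.5617, 0.0407, 0.111]
orientation: [-0.006, 0.735, 0.678, 0.0]
contact_force: [0.7, 12.8, -1.9]
gripper_width: -0.0001
grip_force: 6.5
```

```bash
python3 hd.py
```

```text
tip tray mm [-5.04 15.36 80.96] tilt -0.48 yaw -0.08 roll 0.50 F [-0.3 12.8 -1.9]
handle(+fingers) tray ((-2.2246646881103516, -2.135626792907715), (23.438335418701172, 59.35155487060547), 89.9527359008789) [-0.01370481  0.00700702]
```

Force rises to 13 N with no more motion, so the hood is against its end stop. Backing off and up.

Emit:
arm_command([
  [1,0,0,0,0,0,-1],
  [2,0,0,0,0,0,-1],
  [0,0,-3,0,0,0,-1],
  [0,0,-4,0,0,0,-1],
  [4,0,-4,0,0,0,-1],
  [4.5,0,0,0,0,0,-1],
  [4.5,0,0,0,0,0,-1],
  [0,0,0,0,0,0,-1],
  [0,0,0,0,0,0,-1],
])

```text
time_s: 16.6
tcp_pos: [0.575, 0.1918, 0.2168]
orientation: [-0.002, 0.733, 0.68, -0.003]
contact_force: [-0.1, -0.3, -1.0]
gripper_width: 0.0001
grip_force: 0.0
```

Run:
```python
from h import *
exec(open("hd.py").read().split("\n",1)[1])
save(g,"t5.png"); cv2.imwrite("pics/t5c.png",cv2.resize(g["img"][75:215,60:330,::-1],None,fx=2.9,fy=2.9,interpolation=cv2.INTER_CUBIC))
print(status.get_obs()["contact_force"])
```

```text
tip tray mm [ -3.63 167.06 186.8 ] tilt -0.39 yaw 0.15 roll -0.06 F [-0.1 -0.3 -1. ]
handle(+fingers) tray ((-2.5074195861816406, -5.441136360168457), (59.2864990234375, 16.792083740234375), 0.7806233763694763) [-0.01362374  0.00200585]
[ 0.09970277 -0.7147993   0.43886524]
```

View pics/t5c.png

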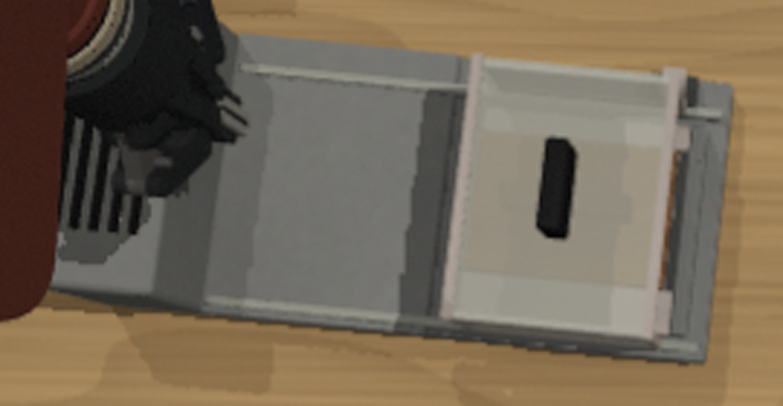

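The top crop shows the hood shut over the board with its handle at about (556,188), and the arm clear of everything. Handing in.

```bash
python3 -c "
from h import *
print(robot.job_done())"
```

```text
the job is handed in; nothing more can be done
None
```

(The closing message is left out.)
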